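# Gauge the working gap of a cake-branding press

## Task

The branding head of the bench press is parked up on its arrest lever: swing the lever over so that the head comes down onto its stop, then swing the lever back upright so the head is locked down. Then pick up the taper gauge and slide its blade, level and straight along the arm, in between the brass die and the steel bed from the free end of the arm until it drags snugly on both plates, without forcing it. Finish holding the gauge there, snug at that depth, and leave everything else on the table where it is.

Things in the scene. Friction and masses are not known exactly. Their poses are not given: they have to be found in the camera images.
- press: Bench branding press, grey base 130 x 410 x 18 mm, fixed. Origin on the table below the arm's hinge, z up. The arm, 24 mm wide, runs from the hinge (155 mm up) along the press's -y to the branding head at its free end; tail and arrest lever are on the +y side. Tallest parts: hinge cheeks 173 mm; cross bar handle along x on the arm, 125 mm from the hinge, top 221 mm with the head down.
- head (a joint): Angle of the arm in rad: 0 = level, head down on its depth stop; about 0.19 = parked up on the arrest. Left free it sinks by its own weight (about 9 N at the head), slowed by a damper, in about 1 s.
- die_face (a point): Centre of the underside of the square brass die, 50 x 50 x 12 mm, at the arm's free end. Axes of the arm: y along the arm towards the hinge, z up; the entry edge is 25 mm from here along -y. Head down, this point is 80 mm above the table and 190 mm from the hinge along the press's -y. Nothing of the arm reaches more than 30 mm beyond this point along -y.
- bed_top (a point): Centre of the top of the square steel bed plate, 90 x 90 x 10 mm, right under the die (press's axes), 71.5 to 74 mm above the table: set by a screw, different each time, does not move. With the head down the gap to the die is 6 to 8.5 mm. The bed reaches 20 mm further out than the die on the entry side, open above.
- arrest (a joint): Angle of the arrest lever in rad: 0 = upright, against its stop, its pin over the arm's tail (head parked) or under it (head down, locked); 0.60 = right over towards the press's -x. The arm is free from about 0.3 on. It stays where it is left; 2 to 8 N at the knob move it.
- arrest_knob (a point): Centre of the black ball knob, 26 mm diameter, on top of the arrest lever (steel bar 14 x 8 mm). The lever turns about an axis along the press's y, 150 mm below the knob: 85.7 mm above the table, 128 mm from the hinge along the press's +y. Knob 236 mm above the table when upright; it moves to the press's -x as the joint grows.
- gauge_grip (a point): Centre of the taper gauge's black handle, 22 mm wide, 90 mm long, 24 mm high, lying on the table underside down. y points along the tool to the blade tip, z up. The gauge weighs about 240 g, its centre of mass 25 mm from here towards the blade.
- gauge_tip (a point): Middle of the lower edge of the blade's tip, 165 mm from the handle's centre along y and 6 mm below it. Steel blade 14 mm wide, 120 mm long, flat level underside; thickness grows evenly from 2 mm at the tip to 11 mm at the handle. Snug under the die's entry edge with the tip 53 to 87 mm past that edge, by the gap.
- cake_a: A round wafer cake, 76 mm diameter, 23 mm high, a bystander. Origin at the middle of its underside.
- cake_b: Another such wafer cake, a bystander.
- jar: Closed amber glass jar with steel lid, 70 mm diameter, 100 mm high, a bystander. Origin at the middle of its underside.
- spare_die: Spare square brass die 50 x 50 mm lying face down with its round stub up, 42 mm high, a bystander. Origin at the middle of its underside.
- bowl: White china bowl, 110 mm diameter, 50 mm high, a bystander. Origin at the middle of its underside.
- spatula: Steel spatula with a wooden handle, about 280 mm long, lying on the table, a bystander.
- brush: Flat brush with a wooden handle, about 200 mm long, lying on the table, a bystander.
Not all that is in view belongs to the job. Of the things that look like the part that bears gauge_grip, the larger one is meant.

How it is judged (in metres and radians):
On the way, in this order (a step that is already met when the one before it is completed fails the run):
1. The arrest lever is swung over and the head has come down onto its stop (value of joint arrest above 0.25 rad and value of joint head below 0.012 rad), for 0.2 s.
2. The arrest lever is upright again with the head down (value of joint arrest below 0.12 rad and value of joint head below 0.012 rad), for 0.2 s.
3. The gauge, carried in the fingers, has its tip between the die and the bed (y of gauge_tip in the frame of die_face above -0.02 m and horizontal distance between gauge_tip and die_face below 0.03 m and z of gauge_tip in the frame of die_face below 0 m and height (world z) of gauge_tip above 0.065 m and contact force between the fingers and gauge above 2 N), for 0.05 s.
At the end, for the whole second after the job is handed in: Head down (0.012 rad), lever upright (0.12 rad); gauge held in the fingers, off the table, at rest, in from the arm's free end: tip 40 mm or more past the entry edge, within 18 mm of the arm's centre line, 0.2 rad of its direction, level to 0.05 rad, over 1 N on die and on bed (all of step 2 and contact force between gauge and head above 1 N and contact force between gauge and bed above 1 N and contact force between the fingers and gauge above 2 N and contact force between gauge and table below 0.05 N and y of gauge_tip in the frame of die_face above 0.015 m and z of gauge_tip in the frame of bed_top above -0.005 m and angle between the z axis of gauge_tip and the z axis of bed_top, either way round below 0.05 rad and angle between the y axis of gauge_tip and the y axis of die_face, either way round below 0.2 rad and y of gauge_grip in the frame of die_face below -0.08 m and x of gauge_tip in the frame of die_face between -0.018 and 0.018 m and linear speed of gauge below 0.01 m/s); the arm keeps its last pose, push and grip.
It fails at once if The gauge is forced: over 60 N between it and the head (contact force between gauge and head above 60 N).
It fails at once if The cakes, jar, spare die, bowl, spatula or brush are pushed more than 40 mm (distance of any of cake_a, cake_b, jar, spare_die, bowl, spatula, brush from where it was at the start of the episode above 0.04 m).
It also fails if it takes over 72 s, if anything falls off the work surface, if the arm or the gripper's body presses on something with over 40 N, if the wrist force passes 120 N, or if a joint passes its speed limit or range.

## Robot

A 6-joint arm with a two-finger parallel gripper is mounted at the origin on the work surface. World frame = base frame: x ahead of the robot, y to its left, z up, the work surface at z = 0. Lengths are in mm, angles in rad, forces in N, time in s.
With the tool pointing down it reaches from about 350 to 850 mm from the base axis. Payload 8.1 kg.
Tool frame: the origin (TCP) lies at the very end of the fingers, on their centre line; the grasp point (between the pads) lies 19 mm behind it; x points along the fingers, y is the direction in which the jaws open and shut, and the axes are right-handed (so a half turn about x gives the same grasp; the last joint's range is limited). The gripper opens to 85 mm and grips with 20 to 120 N. Pads are 22 mm wide; open, the fingers measure 114 mm over their backs; the gripper's body (76 mm by 85 mm) begins 54 mm behind the grasp point. The pads swing forward as they close: fully open they stand 13 mm farther back than shut.
Start: joints at [1.214, 0.13, 1.488, -0, 1.523, -0.085], TCP at [161.057, 577.984, 231.292] pointing down, gripper open.
Joint ranges: [-2.96, 2.96], [-0.89, 2.26], [0.02, 2.5], [-1.34, 4.48], [0, 2.73], [-2.66, 2.66]. Speed limits (rad/s): [2.39, 2.39, 2.79, 3.14, 3.14, 3.14].

## Interface

Orientations are given as a unit quaternion [w, x, y, z].
In Python, from cell import * gives the robot as it stands.
- The arm moves only by the tool move_arm, never from a script. Its arguments are lists of equal length, an entry for each row: "jaw": the closure, from -1 (fully open) to 1 (shut), so that 0 is half open; "translation": the shift along the tool's x, y, z in cm, a list of three; "delta_rot": the turn, a rotation vector about the tool's x, y, z in rad, a list of three. A call has 1 to 5 rows; each row shifts and turns the commanded pose from where the row before left it, along the tool's axes as they then stand; what a row does not reach is not made up. A row lasts 1/8 s, in which the tool goes at most 62.5 mm and 10.7 degrees, less where a joint would pass 70% of its speed; a pose out of reach is approached as far as the arm can. A call with a gripper value outside its range is refused whole. The fingers move at their own pace and stop on an object; "force" is the grip in N (left out, the last holds). Time passes only in rows, so rows that do not move let the fingers close. It gives the time, the measured TCP pose, the force and the opening at its end, in the units of the state.
- read_state(): the state, without advancing time (a new reading comes with each control period).
- capture(name): name is "scene" or "top" or "wrist"; returns a dict with "image" (384x512x3 uint8, blue, green, red), "z_map" (384x512 float32, mm along the optical axis (not along the pixel's ray), 0 where there is no reading), "intrinsics" (3x3 intrinsics, pixels), "k1" (the pictures are not rectified: a ray, as slopes to the right and down, at radius r is drawn at 1 + k1 r^2 times it, then the intrinsics apply), "R" (3x3) and "t" (3): a world point X has camera coordinates R X + t. Camera axes: x right, y down, z forward; pixel columns grow to the right and rows downward; lengths in mm; the calibration is good to about 2 mm. A picture is of the moment at which its call begins.
- sign_off(): hands the job in, once; it reports no verdict.
The state is a dict: "time": time; "joint_positions": joint angles; "joint_vel": joint speeds; "tau": joint torques, N m; "ee_pos": TCP position; "orientation": TCP orientation; "wrist_force": force on the tool from outside, world axes, zero at the start; "moment": the same for the moment, N m; "finger_gap": finger opening in mm.
Only numpy, scipy, OpenCV 4.12 (cv2) and the standard library are available. Lean on these libraries where they do the work, as an engineer would, in place of code of your own. Each camera call takes 0.05 s, during which the arm holds its last target.

## Working session

There is one attempt and no reset: what is moved stays moved. The work goes in short steps, Python scripts to look and compute and a tool call to move; the robot and the scene stay as the last step left them, time stands still between calls to the robot, and variables do not carry over. Pictures are saved under pics/ and viewed, and the job is handed in when it is done.

Besides the shell and the picture viewer there is one more tool, called after "Call:" as name(argument=value, ...) on one line, values as JSON. move_arm: Moves the arm, as the interface text tells. Its arguments: {"type":"object","properties":{"jaw":{"type":"array","items":{"type":"number"}},"translation":{"type":"array","items":{"type":"array","items":{"type":"number"}}},"delta_rot":{"type":"array","items":{"type":"array","items":{"type":"number"}}},"force":{"type":"number"}},"required":["jaw","translation","delta_rot"]}

```bash
ls; mkdir -p pics
python3 - <<'E'
from cell import *
import cv2
print(read_state())
for n in ("scene","top","wrist"):
    c=capture(n); cv2.imwrite(f"pics/{n}0.png",c["image"]); import pickle; pickle.dump(c,open(f"{n}0.pkl","wb"))
    print(n,c["intrinsics"].tolist() if hasattr(c["intrinsics"],'tolist') else c["intrinsics"],c["k1"],c["R"],c["t"])
E
```

```text
pics
{'time': 0.0, 'joint_positions': array([ 1.21359250e+00,  1.31175878e-01,  1.48932993e+00, -2.11846104e-05,
        1.52298610e+00, -8.54178618e-02]), 'joint_vel': array([ 0.00061135,  0.00107071, -0.00022254,  0.00043416, -0.0004276 ,
       -0.00213933]), 'tau': array([ 2.65430208e-04, -5.69394457e+01, -5.00561321e+01, -2.21097525e-04,
        1.42069199e-02,  2.69623496e-05]), 'ee_pos': array([160.86792235, 577.44174362, 230.20782766]), 'orientation': array([ 0.70044742,  0.09513821,  0.70072762, -0.09645172]), 'wrist_force': array([ 1.60368815,  0.61574408, -0.84299947]), 'moment': array([-0.00766373, -0.01042137, -0.01315687]), 'finger_gap': 85.41997607396}
scene [[420.24734569991733, 0.0, 254.52101754637727], [0.0, 420.24734569991733, 190.70766899295248], [0.0, 0.0, 1.0]] -0.08947088316799319 [[-0.54571509  0.83790443 -0.0105454 ]
 [ 0.713171    0.45779693 -0.53085694]
 [-0.43997974 -0.29721732 -0.84739583]] [ 296.11991301 -246.6632669  1540.77852863]
top [[348.0102759627318, 0.0, 256.350635285365], [0.0, 348.0102759627318, 196.68229164601254], [0.0, 0.0, 1.0]] -0.10963623808816873 [[-0.01003811 -0.99992623 -0.00683841]
 [-0.9964721   0.01057282 -0.08325607]
 [ 0.08332223  0.00597856 -0.99650472]] [ -19.43147335  486.04859207 1371.30083962]
wrist [[336.3730712321816, 0.0, 259.9869606834796], [0.0, 336.3730712321816, 194.87694129436963], [0.0, 0.0, 1.0]] -0.0739499621283884 [[ 0.26894175  0.96315523 -0.00152701]
 [ 0.9282177  -0.25876235  0.26730872]
 [ 0.25706466 -0.07330787 -0.96360973]] [-599.2992915   -34.73507312  378.35304909]
```

View pics/scene0.png

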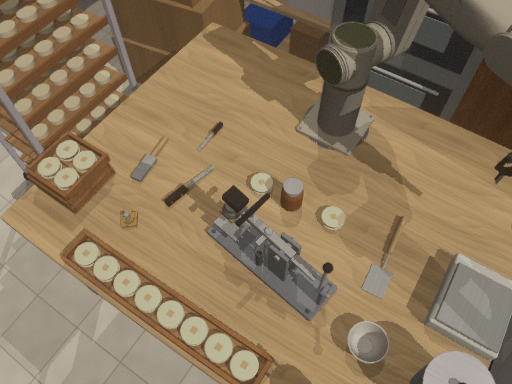

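View pics/top0.png

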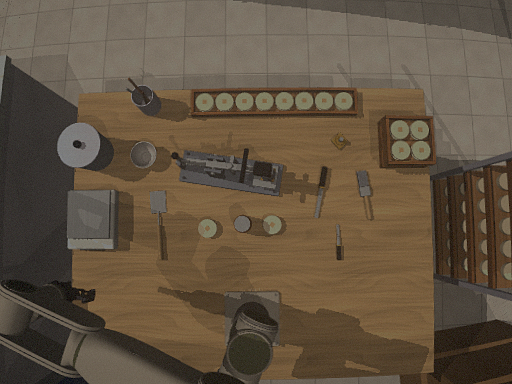

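View pics/wrist0.png

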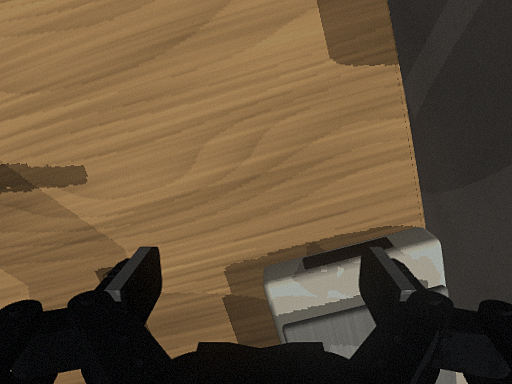

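```bash
cat > h.py <<'E'
import numpy as np,cv2,pickle
def ray(c,u,v):
    K=c["intrinsics"];
    d=np.array([c["k1"],0,0,0,0.])
    xy=np.array([(u-K[0][2])/K[0][0],(v-K[1][2])/K[1][1]]);s=xy.copy()
    for _ in range(20): s=xy/(1+c["k1"]*(s@s))
    R=np.array(c["R"]);t=np.array(c["t"]).ravel()
    return -R.T@t, R.T@np.array([s[0],s[1],1.])
def onz(c,u,v,z):
    o,d=ray(c,u,v); return o+d*(z-o[2])/d[2]
def proj(c,X):
    R=np.array(c["R"]);t=np.array(c["t"]).ravel();p=R@np.asarray(X,float)+t
    s=p[:2]/p[2]; s=s*(1+c["k1"]*(s@s)); K=c["intrinsics"]
    return np.array([K[0][0]*s[0]+K[0][2],K[1][1]*s[1]+K[1][2]]),p[2]
def cloud(c):
    z=np.asarray(c["z_map"],float);v,u=np.mgrid[0:z.shape[0],0:z.shape[1]]
    K=np.array(c["intrinsics"]);x=(u-K[0,2])/K[0,0];y=(v-K[1,2])/K[1,1];sx,sy=x.copy(),y.copy()
    for _ in range(20):
        f=1+c["k1"]*(sx**2+sy**2); sx,sy=x/f,y/f
    P=np.stack([sx*z,sy*z,z],-1)-np.array(c["t"]).ravel()
    P=P@np.array(c["R"]); P[z<=0]=np.nan
    return P
def load(n): return pickle.load(open(n+".pkl","rb"))
def tri(obs):
    A=np.zeros((3,3));b=np.zeros(3)
    for c,u,v in obs:
        o,d=ray(c,u,v);d=d/np.linalg.norm(d);M=np.eye(3)-np.outer(d,d);A+=M;b+=M@o
    X=np.linalg.solve(A,b); return X,[np.linalg.norm(np.cross(X-ray(c,u,v)[0],ray(c,u,v)[1]/np.linalg.norm(ray(c,u,v)[1]))) for c,u,v in obs]
E
python3 - <<'E'
from h import *
t=load("top0");s=load("scene0")
cv2.imwrite("pics/a1.png",cv2.resize(t["image"][130:260,130:390],None,fx=3,fy=3,interpolation=cv2.INTER_CUBIC))
cv2.imwrite("pics/a2.png",cv2.resize(s["image"][110:320,150:350],None,fx=2.8,fy=2.8,interpolation=cv2.INTER_CUBIC))
E
```

```text
(no output)
```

View pics/a1.png

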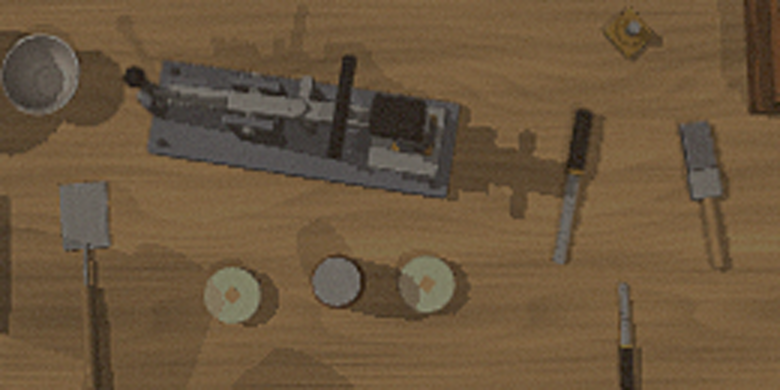

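View pics/a2.png

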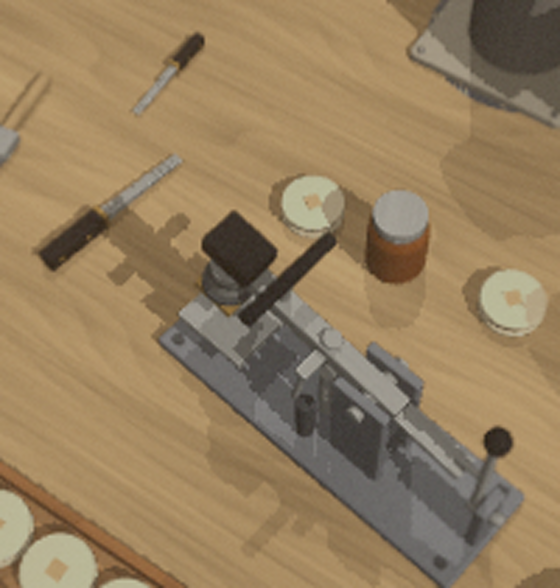

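Run:
```python
from h import *
t=load("top0");s=load("scene0")
C=lambda u,v:(130+u/3,130+v/3); S=lambda u,v:(150+u/2.8,110+v/2.8)
for p in [(162,60),(148,153),(447,196),(460,103)]: print("base",onz(t,*C(*p),18).round(0))
for p in [(520,496),(446,590),(160,340)]: print("baseS",onz(s,*S(*p),18).round(0))
print("knob",tri([(t,*C(134,76)),(s,*S(498,441))]))
print("barends",tri([(t,*C(348,58)),(s,*S(245,318))]),tri([(t,*C(334,156)),(s,*S(333,238))]))
P=cloud(t)
# clouds
def pr(n,m): 
    q=P[m]; q=q[~np.isnan(q).any(1)]; print(n,len(q),np.median(q,0).round(1),q.min(0).round(1),q.max(0).round(1))
# gauge by colour/height
Z=P[...,2]
cv2.imwrite("pics/z.png",cv2.resize(np.clip(Z[130:260,130:390],0,255).astype(np.uint8),None,fx=3,fy=3,interpolation=0))
for n,(u,v) in dict(ghand=(580,140),gtip=(560,262),gboundary=(573,172),jar=(337,281),cake1=(232,295),cake2=(428,284),bowl=(42,75),spat=(85,215)).items():
    print(n,P[int(130+v/3),int(130+u/3)].round(1), onz(t,*C(u,v),0).round(1))
print("gauge scene hand ends",onz(s,*S(48,260),12).round(1),onz(s,*S(102,216),12).round(1),"tip",onz(s,*S(181,158),8).round(1))
print("gauge top hand ends",onz(t,*C(583,110),24).round(1),onz(t,*C(573,172),24).round(1),"tip",onz(t,*C(560,263),8).round(1))
```

```text
base [680. 269.  18.]
base [553. 287.  18.]
base [ 490. -115.   18.]
base [ 616. -135.   18.]
baseS [561. 289.  18.]
baseS [685. 273.  18.]
baseS [ 616. -126.   18.]
knob (array([613.17496203, 255.66844512, 234.95840429]), [np.float64(1.5301522294484158), np.float64(1.5301522294484122)])
barends (array([631.01022867,   8.54197196, 233.89245579]), [np.float64(0.4821799811899057), np.float64(0.48217998119007266)]) (array([517.0682409 ,  27.69676992, 232.9982675 ]), [np.float64(3.2847444913663195), np.float64(3.284744491366355)])
ghand [ 566.1 -293.2   23.9] [ 566.7 -299.     0. ]
gtip [ 402.2 -263.    11.6] [ 401.1 -267.6    0. ]
gboundary [ 521.9 -284.3   21.9] [ 523.  -288.2    0. ]
jar [380.7  29.7 103.1] [378.9  33.3   0. ]
cake1 [362.7 173.6  19.4] [361.2 175.1   0. ]
cake2 [376.2 -85.4  24. ] [373.6 -89.    0. ]
bowl [665.2 439.4   6.6] [666.6 441.6   0. ]
spat [474.2 379.4  -2.1] [471.3 377.4   0. ]
gauge scene hand ends [ 601.8 -298.8   12. ] [ 520.1 -283.2   12. ] tip [ 399.6 -255.6    8. ]
gauge top hand ends [ 604.  -299.8   24. ] [ 520.3 -283.9   24. ] tip [ 399.5 -266.2    8. ]<stdin>:14: RuntimeWarning: invalid value encountered in cast
```

View pics/z.png

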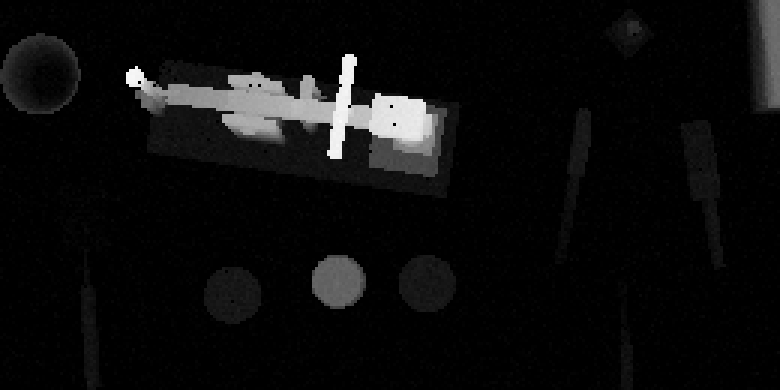

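```bash
cat >> h.py <<'E'
from scipy.spatial.transform import Rotation as Ro
def Rq(q): return Ro.from_quat([q[1],q[2],q[3],q[0]]).as_matrix()
YP=np.array([0.154,0.988,0]);YP/=np.linalg.norm(YP);XP=np.array([YP[1],-YP[0],0])
ORG=np.array([593.5,129.2,0])
def toolR(ydir):
    x=np.array([0,0,-1.]);y=np.array(ydir,float);y[2]=0;y/=np.linalg.norm(y);return np.stack([x,y,np.cross(x,y)],1)
def plan(pos,R):
    from cell import read_state
    s=read_state();R0=Rq(s["orientation"]);p=np.array(s["ee_pos"])
    print("t",round(s["time"],2),"at",p.round(1),"f",s["wrist_force"].round(1),"gap",round(s["finger_gap"],1),"J",s["joint_positions"].round(2))
    rv=Ro.from_matrix(R0.T@R).as_rotvec()
    print(" trans now(cm)",(R0.T@(np.array(pos)-p)/10).round(2)," after rot(cm)",(R.T@(np.array(pos)-p)/10).round(2)," rotvec",rv.round(4),"deg",np.degrees(np.linalg.norm(rv)).round(1))
E
python3 - <<'E'
from h import *; from cell import *
s=read_state();print(Rq(s["orientation"]).round(3))
for sg in (1,-1): plan([613.5,256,260],toolR(sg*XP))
E
```

```text
[[-0.     0.268  0.963]
 [-0.001  0.963 -0.268]
 [-1.    -0.001 -0.   ]]
t 0.15 at [160.9 577.6 230.5] f [-1.4  0.5 -0. ] gap 85.8 J [ 1.21  0.13  1.49 -0.    1.52 -0.09]
 trans now(cm) [ -2.93 -18.83  52.23]  after rot(cm) [-2.95 49.67 24.8 ]  rotvec [1.4537e+00 1.0000e-03 1.3000e-03] deg 83.3
t 0.15 at [160.9 577.6 230.5] f [-1.4  0.5 -0. ] gap 85.8 J [ 1.21  0.13  1.49 -0.    1.52 -0.09]
 trans now(cm) [ -2.93 -18.83  52.23]  after rot(cm) [ -2.95 -49.67 -24.8 ]  rotvec [-1.6879e+00 -1.3000e-03  1.0000e-03] deg 96.7
```

Call:
move_arm(jaw=[-1, -1, -1, -1, -1], translation=[[-1, 0, 0], [-1, 0, 0], [-1, 0, 0], [-1, 0, 0], [-1, 0, 0]], delta_rot=[[0.18, 0, 0], [0.18, 0, 0], [0.18, 0, 0], [0.18, 0, 0], [0.18, 0, 0]])

```text
time: 0.78
ee_pos: [161.0, 577.8, 281.2]
orientation: [0.588, 0.392, 0.588, -0.393]
wrist_force: [-0.5, -0.0, 0.0]
finger_gap: 85.7
```

Call:
move_arm(jaw=[-0.2, -0.2, -0.2, -0.2, -0.2], translation=[[-1, 0, 0], [-1, 0, 0], [-1, 0, 0], [0, 0, 0], [0, 0, 0]], delta_rot=[[0.18, 0, 0], [0.18, 0, 0], [0.18, 0, 0], [0.014, 0, 0], [0, 0, 0]])

```text
time: 1.4
ee_pos: [161.0, 577.8, 310.6]
orientation: [-0.461, -0.536, -0.461, 0.537]
wrist_force: [0.4, 0.4, -0.0]
finger_gap: 51.3
```

Run:
```python
from h import *
plan([613.5,256,300],toolR(XP))
```

```text
t 1.4 at [161.  577.8 310.6] f [ 0.4  0.4 -0. ] gap 51.3 J [1.21 0.11 1.37 0.   1.67 1.36]
 trans now(cm) [ 1.07 49.59 24.99]  after rot(cm) [ 1.06 49.67 24.83]  rotvec [0.0033 0.0008 0.0002] deg 0.2
```

Call:
move_arm(jaw=[-0.2, -0.2, -0.2, -0.2, -0.2], translation=[[0, 4.9, 2.45], [0, 4.9, 2.45], [0, 4.9, 2.45], [0, 4.9, 2.45], [0, 4.9, 2.45]], delta_rot=[[0, 0, 0], [0, 0, 0], [0, 0, 0], [0, 0, 0], [0, 0, 0]])

```text
time: 2.02
ee_pos: [385.2, 417.7, 310.5]
orientation: [-0.461, -0.536, -0.461, 0.537]
wrist_force: [0.8, 1.1, 0.8]
finger_gap: 51.7
```

Call:
move_arm(jaw=[-0.2, -0.2, -0.2, -0.2, -0.2], translation=[[0, 4.9, 2.45], [0, 4.9, 2.45], [0, 4.9, 2.45], [0, 4.9, 2.45], [0, 0, 0]], delta_rot=[[0, 0, 0], [0, 0, 0], [0, 0, 0], [0, 0, 0], [0, 0, 0]])

```text
time: 2.65
ee_pos: [565.0, 288.7, 309.4]
orientation: [-0.459, -0.537, -0.459, 0.538]
wrist_force: [-0.7, 0.5, 0.0]
finger_gap: 51.5
```

Run:
```python
from h import *; from cell import *
plan([613.5,256,300],toolR(XP))
c=capture("wrist"); pickle.dump(c,open("w1.pkl","wb"));cv2.imwrite("pics/w1.png",c["image"])
print(proj(c,[613.2,255.7,235]))
```

```text
t 2.65 at [565.  288.7 309.4] f [-0.7  0.5  0. ] gap 51.5 J [ 0.39  0.21  1.26 -0.    1.67  0.55]
 trans now(cm) [0.94 5.3  2.48]  after rot(cm) [0.94 5.29 2.49]  rotvec [-0.0021  0.002   0.0014] deg 0.2
(array([335.18504252, 239.78058015]), np.float64(233.8134944620615))
```

View pics/w1.png

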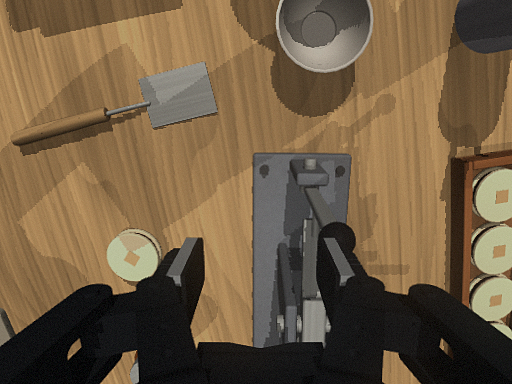

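Run:
```python
from h import *
c=load("w1");t=load("top0");s=load("scene0")
a,b=onz(c,254,153,18),onz(c,351,153,18);print(a,b,np.linalg.norm(a-b),(b-a)/np.linalg.norm(b-a))
e=onz(c,253,310,18);print("edge dir",e,(a-e)/np.linalg.norm(a-e))
print("knob w",onz(c,340,240,235))
print(tri([(t,130+134/3,130+76/3),(s,150+498/2.8,110+441/2.8),(c,340,240)]))
```

```text
[557.98957167 293.20433894  18.        ] [682.75332249 273.7442935   18.        ] 126.27227282852756 [ 0.98805342 -0.15411179  0.        ]
edge dir [518.55797851  61.57019924  18.        ] [0.16781798 0.985818   0.        ]
knob w [616.53355011 254.98726823 235.        ]
(array([614.34863203, 255.6758524 , 236.70695972]), [np.float64(1.9607989083593085), np.float64(1.8429154056493064), np.float64(1.8491598417403197)])
```

Call:
move_arm(jaw=[-0.2, -0.2, -0.2, -0.2, -0.2], translation=[[0, 2.7, 1.25], [0, 2.7, 1.25], [1, 0, 0], [2, 0, 0], [1, 0, 0]], delta_rot=[[0, 0, 0], [0, 0, 0], [0, 0, 0], [0, 0, 0], [0, 0, 0]])

```text
time: 3.32
ee_pos: [610.4, 259.8, 268.5]
orientation: [-0.46, -0.536, -0.461, 0.538]
wrist_force: [-0.6, -0.4, -0.5]
finger_gap: 51.6
```

Run:
```python
from h import *; from cell import *
plan([614.5,255.5,222],toolR(XP))
c=capture("wrist"); pickle.dump(c,open("w2.pkl","wb"));cv2.imwrite("pics/w2.png",c["image"])
```

```text
t 3.33 at [610.4 259.8 268.5] f [-0.6 -0.4 -0.5] gap 51.6 J [0.33 0.29 1.23 0.   1.62 0.48]
 trans now(cm) [4.64 0.49 0.36]  after rot(cm) [4.65 0.47 0.36]  rotvec [0.0016 0.0013 0.0032] deg 0.2
```

View pics/w2.png

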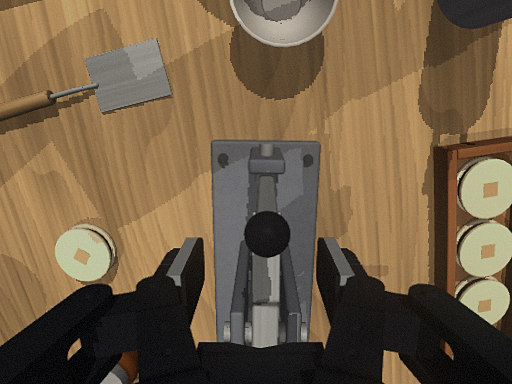

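Call:
move_arm(jaw=[-0.2, -0.2, -0.2, -0.2, -0.2], translation=[[0, 0.2, 0.2], [1.5, 0, 0], [1.5, 0, 0], [1, 0, 0], [0, 0, 0]], delta_rot=[[0, 0, 0], [0, 0, 0], [0, 0, 0], [0, 0, 0], [0, 0, 0]])

```text
time: 4.0
ee_pos: [613.1, 256.4, 229.4]
orientation: [-0.459, -0.536, -0.46, 0.538]
wrist_force: [-0.2, 0.3, -0.8]
finger_gap: 51.1
```

Run:
```python
from h import *; from cell import *
plan([614.5,255.5,222],toolR(XP))
c=capture("wrist"); pickle.dump(c,open("w3.pkl","wb"));cv2.imwrite("pics/w3.png",c["image"])
```

```text
t 4.0 at [613.1 256.4 229.4] f [-0.2  0.3 -0.8] gap 51.1 J [0.32 0.31 1.29 0.   1.55 0.47]
 trans now(cm) [0.74 0.15 0.07]  after rot(cm) [0.74 0.15 0.07]  rotvec [-0.0004  0.0013  0.0025] deg 0.2
```

View pics/w3.png

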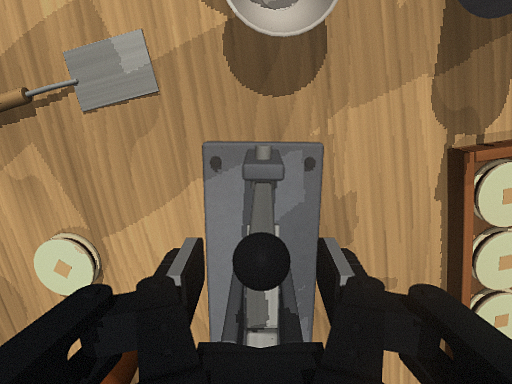

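Call:
move_arm(jaw=[-0.2, -0.2, -0.2, -0.2, -0.2], translation=[[0.6, -0.6, 0], [0, -0.8, 0], [0, -0.8, 0], [0.1, -0.8, 0], [0.1, -0.8, 0]], delta_rot=[[0, 0, 0], [0, 0, 0], [0, 0, 0], [0, 0, 0], [0, 0, 0]])

```text
time: 4.68
ee_pos: [576.7, 262.7, 224.5]
orientation: [0.46, 0.538, 0.459, -0.536]
wrist_force: [3.2, -0.5, 3.1]
finger_gap: 51.1
```

Call:
move_arm(jaw=[-0.2, -0.2, -0.2, -0.2, -0.2], translation=[[0.1, -0.9, 0], [0.2, -0.9, 0], [0.2, -0.9, 0], [0.2, -0.9, 0], [0.2, -0.9, 0]], delta_rot=[[0, 0, 0], [0, 0, 0], [0, 0, 0], [0, 0, 0], [0, 0, 0]])

```text
time: 5.3
ee_pos: [531.0, 269.5, 213.6]
orientation: [-0.46, -0.537, -0.46, 0.538]
wrist_force: [1.7, -0.6, -1.7]
finger_gap: 51.3
```

Run:
```python
from h import *; from cell import *
plan([614.5,255.5,222],toolR(XP))
c=capture("wrist"); pickle.dump(c,open("w4.pkl","wb"));cv2.imwrite("pics/w4.png",c["image"])
c=capture("scene"); pickle.dump(c,open("s4.pkl","wb"));cv2.imwrite("pics/s4.png",cv2.resize(c["image"][110:320,150:350],None,fx=2.8,fy=2.8))
```

```text
t 5.3 at [531.  269.5 213.6] f [ 1.7 -0.6 -1.7] gap 51.3 J [ 0.38  0.13  1.52 -0.    1.49  0.54]
 trans now(cm) [-0.85  8.46  0.09]  after rot(cm) [-0.84  8.46  0.09]  rotvec [-0.0004  0.0006  0.0008] deg 0.1
```

View pics/w4.png

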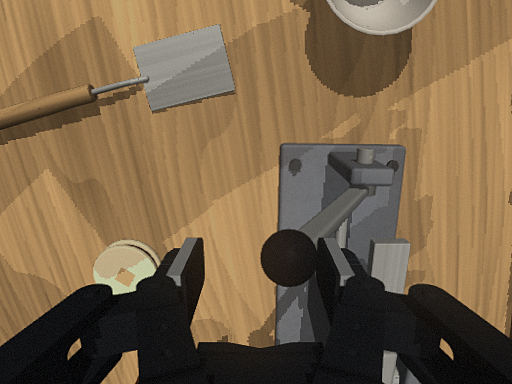

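View pics/s4.png

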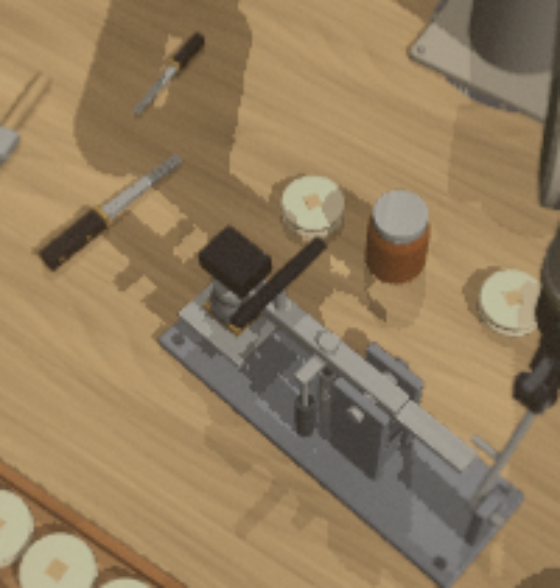

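Call:
move_arm(jaw=[-0.2, -0.2, -0.2, -0.2, -0.2], translation=[[0, 0, 0], [0, 0, 0], [0, 0, 0], [0, 0, 0], [0, 0, 0]], delta_rot=[[0, 0, 0], [0, 0, 0], [0, 0, 0], [0, 0, 0], [0, 0, 0]])

```text
time: 6.02
ee_pos: [531.9, 269.5, 214.3]
orientation: [-0.46, -0.537, -0.46, 0.537]
wrist_force: [-0.6, 0.5, -1.3]
finger_gap: 50.9
```

Call:
move_arm(jaw=[-0.2, -0.2, -0.2, -0.2, -0.2], translation=[[0, 0, 0], [0, 0, 0], [0, 0, 0], [0, 0, 0], [0, 0, 0]], delta_rot=[[0, 0, 0], [0, 0, 0], [0, 0, 0], [0, 0, 0], [0, 0, 0]])

```text
time: 6.65
ee_pos: [531.9, 269.5, 214.3]
orientation: [-0.46, -0.537, -0.46, 0.537]
wrist_force: [0.0, -0.3, 0.3]
finger_gap: 51.1
```

Call:
move_arm(jaw=[-0.2, -0.2, -0.2, -0.2, -0.2], translation=[[0, 0, 0], [0, 0, 0], [0, 0, 0], [0, 0, 0], [0, 0, 0]], delta_rot=[[0, 0, 0], [0, 0, 0], [0, 0, 0], [0, 0, 0], [0, 0, 0]])

```text
time: 7.28
ee_pos: [531.9, 269.5, 214.3]
orientation: [-0.46, -0.537, -0.46, 0.537]
wrist_force: [0.3, -0.2, -0.2]
finger_gap: 51.2
```

Run:
```python
from h import *; from cell import *
plan([614.5,255.5,222],toolR(XP))
c=capture("top"); pickle.dump(c,open("t5.pkl","wb"))
d=capture("scene"); pickle.dump(d,open("s5.pkl","wb"));cv2.imwrite("pics/s5.png",cv2.resize(d["image"][110:320,150:350],None,fx=2.8,fy=2.8))
P=cloud(c); 
# arm top surface z along the arm
for l in (40,0,-40,-80,-105,-140,-150):
    X=ORG+YP*l+np.array([0,0,165]); u,_=proj(c,X); print(l,P[int(round(u[1])),int(round(u[0]))].round(1))
```

```text
t 7.28 at [531.9 269.5 214.3] f [ 0.3 -0.2 -0.2] gap 51.2 J [0.38 0.13 1.52 0.   1.49 0.54]
 trans now(cm) [-0.77  8.38  0.11]  after rot(cm) [-0.77  8.38  0.12]  rotvec [-0.0003  0.      0.    ] deg 0.0
40 [598.7 167.2 163.4]
0 [593.4 130.  169.1]
-40 [586.   90.4 166.8]
-80 [581.4  50.4 169.3]
-105 [577.7  25.3 167.9]
-140 [569.9 -10.7 168.5]
-150 [570.1 -17.8 166.6]
```

View pics/s5.png

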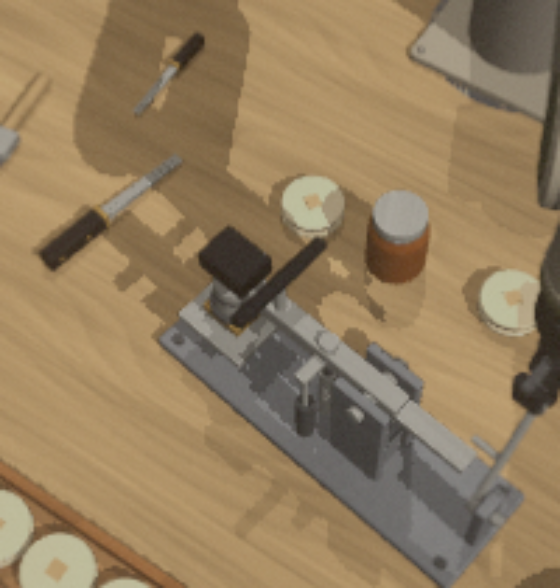

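Call:
move_arm(jaw=[-0.2, -0.2, -0.2, -0.2, -0.2], translation=[[0, 0.8, 0], [0, 0.8, 0], [0, 0.9, 0], [-0.2, 0.9, 0], [-0.2, 0.9, 0]], delta_rot=[[0, 0, 0], [0, 0, 0], [0, 0, 0], [0, 0, 0], [0, 0, 0]])

```text
time: 8.0
ee_pos: [574.8, 263.0, 218.6]
orientation: [-0.46, -0.537, -0.46, 0.537]
wrist_force: [-3.3, 0.6, 2.9]
finger_gap: 50.9
```

Call:
move_arm(jaw=[-0.2, -0.2, -0.2, -0.2, -0.2], translation=[[-0.2, 1.0, 0], [-0.2, 1.0, 0], [-0.1, 1.0, 0], [0, 0.9, 0], [0, 0.8, 0]], delta_rot=[[0, 0, 0], [0, 0, 0], [0, 0, 0], [0, 0, 0], [0, 0, 0]])

```text
time: 8.62
ee_pos: [621.4, 255.4, 223.1]
orientation: [-0.46, -0.537, -0.46, 0.537]
wrist_force: [-1.8, 0.9, 1.9]
finger_gap: 51.5
```

Call:
move_arm(jaw=[-0.2, -0.2], translation=[[0, 0.3, 0], [0, 0, 0]], delta_rot=[[0, 0, 0], [0, 0, 0]])

```text
time: 8.88
ee_pos: [624.1, 255.0, 223.0]
orientation: [-0.46, -0.537, -0.46, 0.537]
wrist_force: [-0.1, 0.2, 0.3]
finger_gap: 51.6
```

Run:
```python
from h import *; from cell import *
plan([614.5,255.5,222],toolR(XP))
c=capture("wrist"); pickle.dump(c,open("w6.pkl","wb"));cv2.imwrite("pics/w6.png",c["image"])
```

```text
t 8.88 at [624.1 255.  223. ] f [-0.1  0.2  0.3] gap 51.6 J [ 0.31  0.33  1.27 -0.    1.54  0.47]
 trans now(cm) [ 0.1  -0.95  0.1 ]  after rot(cm) [ 0.1  -0.95  0.1 ]  rotvec [-0.0006  0.0002 -0.0001] deg 0.0
```

View pics/w6.png

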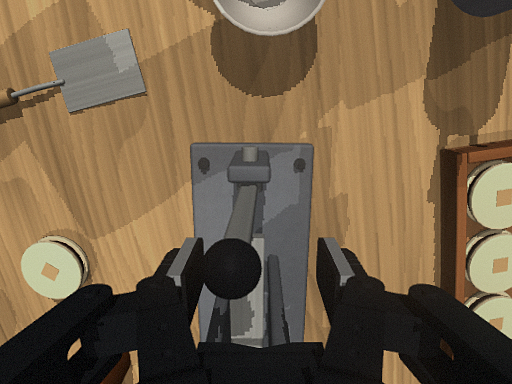

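Call:
move_arm(jaw=[-0.2, -0.2, -0.2], translation=[[0, 0.2, 0], [0, 0.1, 0], [0, 0, 0]], delta_rot=[[0, 0, 0], [0, 0, 0], [0, 0, 0]])

```text
time: 9.3
ee_pos: [626.7, 254.8, 223.3]
orientation: [-0.46, -0.537, -0.46, 0.537]
wrist_force: [-0.8, 0.3, -0.2]
finger_gap: 51.3
```

Call:
move_arm(jaw=[-0.2, -0.2, -0.2], translation=[[0, 0.1, 0], [0, 0.1, 0], [0, 0, 0]], delta_rot=[[0, 0, 0], [0, 0, 0], [0, 0, 0]])

```text
time: 9.68
ee_pos: [628.1, 254.5, 223.3]
orientation: [-0.46, -0.537, -0.46, 0.538]
wrist_force: [-5.4, -0.8, 2.2]
finger_gap: 51.3
```

Call:
move_arm(jaw=[-0.4, -0.4, -0.4, -0.4, -0.4], translation=[[0, -0.6, 0], [0, -0.7, 0], [-2, 0, 0], [-3, 0, 0], [-3, 0, 0]], delta_rot=[[0, 0, 0], [0, 0, 0], [0, 0, 0], [0, 0, 0], [0, 0, 0]])

```text
time: 10.3
ee_pos: [616.1, 256.5, 306.0]
orientation: [0.46, 0.538, 0.46, -0.537]
wrist_force: [0.7, -0.1, -0.8]
finger_gap: 59.8
```

Run:
```python
from h import *; from cell import *
plan([549,-290,300],toolR([np.cos(1.4),np.sin(1.4),0]))
```

```text
t 10.3 at [616.1 256.5 306. ] f [ 0.7 -0.1 -0.8] gap 59.8 J [ 0.32  0.3   1.16 -0.    1.68  0.47]
 trans now(cm) [ 0.57  1.81 55.03]  after rot(cm) [  0.6  -54.99   2.68]  rotvec [-1.5549e+00  7.0000e-04 -1.9000e-03] deg 89.1
```

Call:
move_arm(jaw=[-0.4, -0.4, -0.4, -0.4, -0.4], translation=[[0, 0, 5.5], [0, 0, 5.5], [0, 0, 5.5], [0, 0, 5.5], [0, 0, 5.5]], delta_rot=[[0, 0, 0], [0, 0, 0], [0, 0, 0], [0, 0, 0], [0, 0, 0]])

```text
time: 10.92
ee_pos: [573.4, -17.1, 305.5]
orientation: [0.461, 0.538, 0.459, -0.537]
wrist_force: [1.5, 0.1, 0.5]
finger_gap: 59.7
```

Call:
move_arm(jaw=[-0.4, -0.4, -0.4, -0.4, -0.4], translation=[[0, 0.3, 5.5], [0, 0.3, 5.5], [0, 0.3, 5.5], [0, 0.3, 5.5], [0, 0.3, 5.5]], delta_rot=[[0, 0, 0], [0, 0, 0], [0, 0, 0], [0, 0, 0], [0, 0, 0]])

```text
time: 11.55
ee_pos: [545.7, -291.4, 305.6]
orientation: [0.461, 0.537, 0.459, -0.537]
wrist_force: [0.2, -0.9, 0.2]
finger_gap: 59.6
```

Call:
move_arm(jaw=[-0.4, -0.4, -0.4, -0.4, -0.4], translation=[[0, 0, 0], [0, 0, 0], [0, 0, 0], [0, 0, 0], [0, 0, 0]], delta_rot=[[-0.18, 0, 0], [-0.18, 0, 0], [-0.18, 0, 0], [-0.18, 0, 0], [-0.18, 0, 0]])

```text
time: 12.18
ee_pos: [546.1, -289.6, 305.4]
orientation: [0.649, 0.282, 0.648, -0.282]
wrist_force: [0.0, 0.1, 0.1]
finger_gap: 60.0
```

Call:
move_arm(jaw=[-0.4, -0.4, -0.4, -0.4, -0.4], translation=[[0, 0, 0], [0, 0, 0], [0, 0, 0], [0, 0, 0], [0, 0, 0]], delta_rot=[[-0.18, 0, 0], [-0.18, 0, 0], [-0.18, 0, 0], [-0.115, 0, 0], [0, 0, 0]])

```text
time: 12.8
ee_pos: [546.1, -289.6, 305.0]
orientation: [0.705, 0.06, 0.704, -0.061]
wrist_force: [0.4, -0.3, 0.2]
finger_gap: 59.7
```

Run:
```python
from h import *; from cell import *
plan([549,-290,300],toolR([np.cos(1.4),np.sin(1.4),0]))
c=capture("wrist"); pickle.dump(c,open("w7.pkl","wb"));cv2.imwrite("pics/w7.png",c["image"])
c=capture("scene"); pickle.dump(c,open("s7.pkl","wb"));cv2.imwrite("pics/s7.png",cv2.resize(c["image"][110:320,150:350],None,fx=2.8,fy=2.8))
```

```text
t 12.8 at [ 546.1 -289.6  305. ] f [ 0.4 -0.3  0.2] gap 59.7 J [-0.57  0.16  1.32 -0.    1.66 -1.97]
 trans now(cm) [0.5  0.01 0.29]  after rot(cm) [0.5  0.01 0.29]  rotvec [-0.0008  0.0019  0.0009] deg 0.1
```

View pics/w7.png

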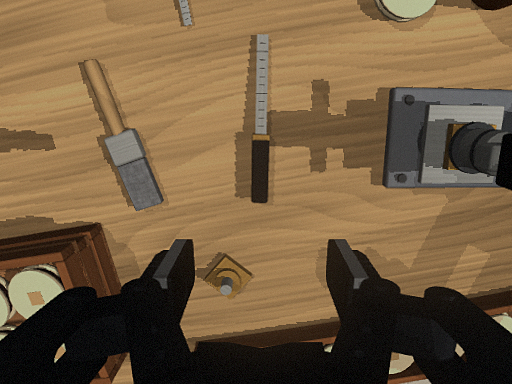

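View pics/s7.png

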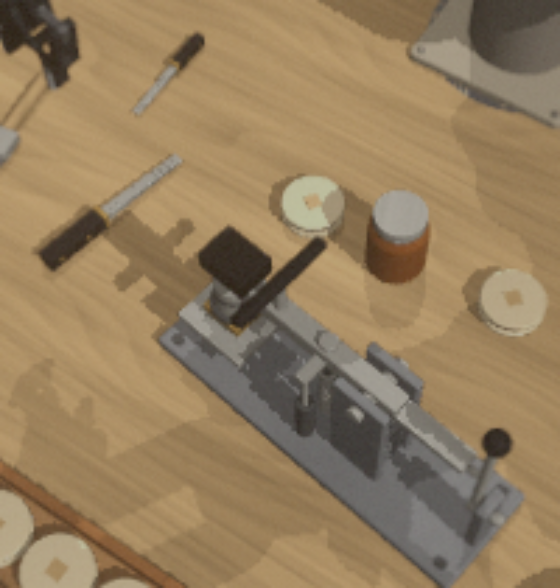

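Run:
```python
from h import *
c=load("w7");t=load("top0");s=load("scene0")
im=cv2.resize(c["image"][20:220,210:310],None,fx=3,fy=3);cv2.imwrite("pics/g.png",im)
P=cloud(c);m=(P[...,2]>4)&(P[...,2]<40);m[:,:235]=0;m[:,290:]=0;m[215:]=0
import numpy as np
for v in range(30,215,8):
    u=np.where(m[v])[0]
    if len(u): q=P[v,u]; print(v,u.min(),u.max(),np.nanmean(q,0).round(1),np.nanmax(q[:,2]).round(1))
```

```text
38 258 267 [ 405.7 -262.2    8.8] 9.9
46 257 267 [ 414.8 -264.4    9.3] 10.4
54 257 267 [ 424.1 -266.     9.5] 10.8
62 257 267 [ 433.4 -267.6   10.7] 12.4
70 257 266 [ 442.6 -269.8   11. ] 12.5
78 257 266 [ 452.  -271.5   11.6] 13.0
86 257 266 [ 461.5 -273.1   12.4] 14.1
94 257 266 [ 471.  -274.7   13.4] 14.5
102 256 266 [ 480.5 -277.    14. ] 16.0
110 256 265 [ 490.  -279.3   15.4] 16.7
118 256 265 [ 499.7 -281.    15.7] 16.8
126 256 265 [ 509.4 -282.7   16.6] 17.9
134 253 268 [ 519.3 -284.4   16.1] 18.1
142 252 268 [ 528.4 -286.6   23.6] 25.9
150 251 268 [ 538.2 -288.9   23.6] 25.1
158 251 268 [ 548.4 -290.4   23.3] 25.0
166 251 267 [ 558.2 -293.1   23.9] 26.2
174 251 267 [ 568.6 -294.9   23.7] 25.2
182 251 267 [ 578.9 -296.7   23.9] 25.3
190 251 267 [ 589.6 -298.6   23.6] 24.7
198 251 266 [ 600.1 -301.1   23.6] 25.2
```

View pics/g.png

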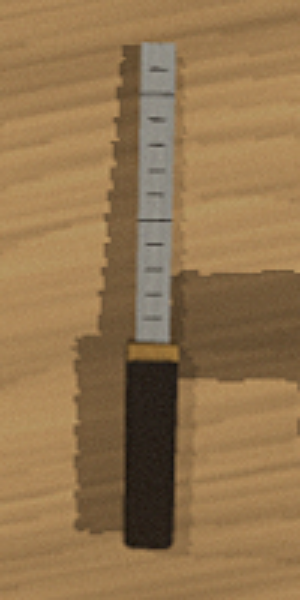

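Run:
```python
from h import *
plan([548.5,-290.9,60],toolR([np.cos(1.3736),np.sin(1.3736),0]))
```

```text
t 12.9 at [ 546.  -289.5  304.5] f [ 1.   0.5 -0.7] gap 59.8 J [-0.57  0.16  1.32  0.    1.66 -1.97]
 trans now(cm) [24.45 -0.08  0.24]  after rot(cm) [24.45 -0.09  0.27]  rotvec [0.0236 0.0013 0.0005] deg 1.4
```

Call:
move_arm(jaw=[-0.4, -0.4, -0.4, -0.4, -0.4], translation=[[5, -0.08, 0.25], [5, 0, 0], [5, 0, 0], [5, 0, 0], [4, 0, 0]], delta_rot=[[0.024, 0, 0], [0, 0, 0], [0, 0, 0], [0, 0, 0], [0, 0, 0]])

```text
time: 13.52
ee_pos: [547.6, -290.1, 61.4]
orientation: [0.703, 0.07, 0.704, -0.069]
wrist_force: [0.2, 0.5, -0.0]
finger_gap: 59.6
```

Call:
move_arm(jaw=[-0.4, -0.4], translation=[[0, 0, 0], [0, 0, 0]], delta_rot=[[0, 0, 0], [0, 0, 0]])

```text
time: 13.78
ee_pos: [549.2, -291.2, 65.5]
orientation: [0.704, 0.069, 0.703, -0.069]
wrist_force: [0.0, -0.4, -0.2]
finger_gap: 60.0
```

Run:
```python
from h import *; from cell import *
plan([548.5,-290.9,4.5],toolR([np.cos(1.3736),np.sin(1.3736),0]))
c=capture("wrist"); pickle.dump(c,open("w8.pkl","wb"));cv2.imwrite("pics/w8.png",c["image"])
```

```text
t 13.78 at [ 549.2 -291.2   65.5] f [ 0.  -0.4 -0.2] gap 60.0 J [-0.57  0.32  1.58  0.    1.24 -1.95]
 trans now(cm) [ 6.1   0.02 -0.09]  after rot(cm) [ 6.1   0.02 -0.08]  rotvec [0.0015 0.0023 0.0008] deg 0.2
```

View pics/w8.png

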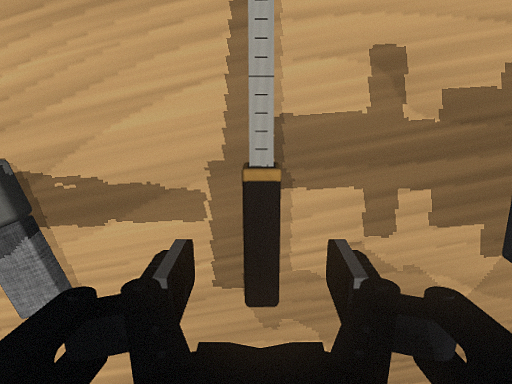

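Call:
move_arm(jaw=[-0.4, -0.4, -0.4, -0.4], translation=[[2.5, 0, -0.08], [2.5, 0, 0], [1.0, 0, 0], [0, 0, 0]], delta_rot=[[0, 0, 0], [0, 0, 0], [0, 0, 0], [0, 0, 0]], force=50)

```text
time: 14.32
ee_pos: [547.8, -290.7, 4.2]
orientation: [0.704, 0.069, 0.703, -0.069]
wrist_force: [0.2, 0.4, 0.5]
finger_gap: 60.1
```

Call:
move_arm(jaw=[0.3, 0.5, 0.8, 0.8, 0.8], translation=[[0, 0, 0], [0, 0, 0], [0, 0, 0], [0, 0, 0], [0, 0, 0]], delta_rot=[[0, 0, 0], [0, 0, 0], [0, 0, 0], [0, 0, 0], [0, 0, 0]], force=50)

```text
time: 14.95
ee_pos: [548.4, -291.0, 4.9]
orientation: [0.705, 0.068, 0.703, -0.069]
wrist_force: [-0.5, 1.0, 6.4]
finger_gap: 20.7
```

Call:
move_arm(jaw=[1, 1, 1, 1, 1], translation=[[0, 0, 0], [-0.5, 0, 0], [-2, 0, 0], [-4, 0, 0], [-4, 0, 0]], delta_rot=[[0, 0, 0], [0, 0, 0], [0, 0, 0], [0, 0, 0], [0, 0, 0]])

```text
time: 15.58
ee_pos: [547.1, -290.2, 110.2]
orientation: [0.704, 0.069, 0.704, -0.069]
wrist_force: [0.3, -0.6, -1.1]
finger_gap: 21.0
```

Call:
move_arm(jaw=[1, 1, 1, 1, 1], translation=[[-4, 0, 0], [-3, 0, 0], [0, 0, 0], [0, 0, 0], [0, 0, 0]], delta_rot=[[0, 0, 0], [0, 0, 0], [0, 0, 0], [0, 0, 0], [0, 0, 0]])

```text
time: 16.2
ee_pos: [546.2, -289.7, 175.9]
orientation: [0.703, 0.069, 0.705, -0.068]
wrist_force: [0.2, -0.5, -2.3]
finger_gap: 20.5
```

Run:
```python
from h import *; from cell import *
L=-290; 
plan(ORG+YP*(-390)+np.array([0,0,180]),toolR(XP))
c=capture("wrist"); pickle.dump(c,open("w9.pkl","wb"));cv2.imwrite("pics/w9.png",c["image"])
d=capture("scene"); pickle.dump(d,open("s9.pkl","wb"));cv2.imwrite("pics/s9.png",cv2.resize(d["image"][60:320,60:340],None,fx=2.3,fy=2.3))
```

```text
t 16.2 at [ 546.2 -289.7  175.9] f [ 0.2 -0.5 -2.3] gap 20.5 J [-0.57  0.21  1.5  -0.    1.43 -1.95]
 trans now(cm) [-0.4   3.04 -1.9 ]  after rot(cm) [-0.41 -1.77 -3.12]  rotvec [ 1.5306 -0.0038  0.0016] deg 87.7
```

View pics/w9.png

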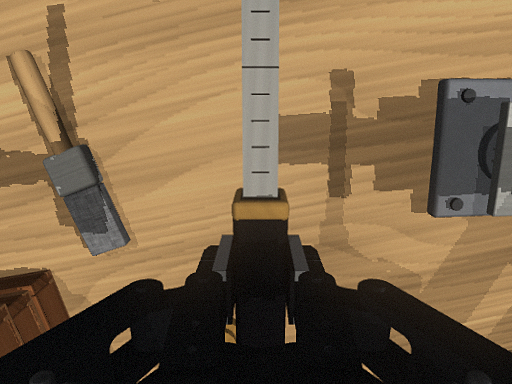

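View pics/s9.png

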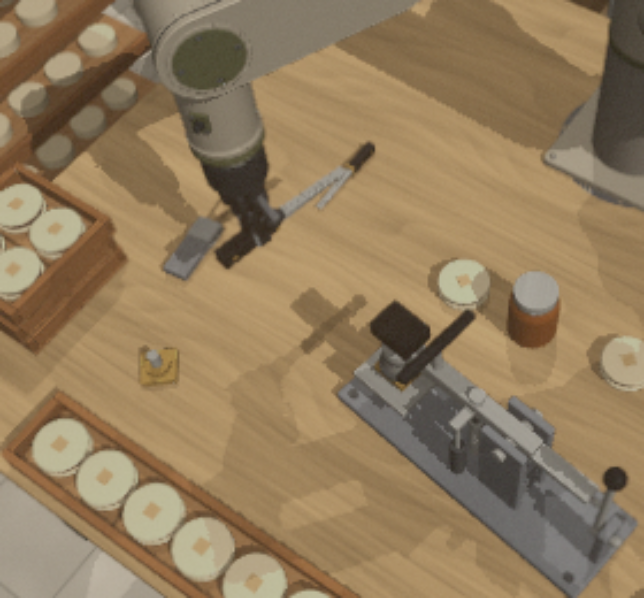

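Call:
move_arm(jaw=[1, 1, 1, 1, 1], translation=[[0, 0, 0], [0, 0, 0], [0, 0, 0], [0, 0, 0], [0, 0, 0]], delta_rot=[[0.17, 0, 0], [0.17, 0, 0], [0.17, 0, 0], [0.17, 0, 0], [0.17, 0, 0]])

```text
time: 16.92
ee_pos: [546.9, -290.1, 177.2]
orientation: [0.611, 0.355, 0.612, -0.355]
wrist_force: [0.0, 0.5, -1.7]
finger_gap: 21.0
```

Call:
move_arm(jaw=[1, 1, 1, 1, 1], translation=[[0, 0, 0], [0, 0, 0], [0, 0, 0], [0, 0, 0], [0, 0, 0]], delta_rot=[[0.17, 0, 0], [0.17, 0, 0], [0.17, 0, 0], [0.17, 0, 0], [0, 0, 0]])

```text
time: 17.55
ee_pos: [547.0, -290.1, 177.4]
orientation: [-0.46, -0.537, -0.461, 0.537]
wrist_force: [-0.3, 0.2, -2.5]
finger_gap: 20.8
```

Run:
```python
from h import *; from cell import *
plan(ORG+YP*(-410)+np.array([0,0,130]),toolR(XP))
c=capture("wrist"); pickle.dump(c,open("w10.pkl","wb"));cv2.imwrite("pics/w10.png",c["image"])
d=capture("scene"); pickle.dump(d,open("s10.pkl","wb"));cv2.imwrite("pics/s10.png",cv2.resize(d["image"][60:320,60:340],None,fx=2.3,fy=2.3))
```

```text
t 17.55 at [ 547.  -290.1  177.4] f [-0.3  0.2 -2.5] gap 20.8 J [-0.57  0.21  1.5  -0.    1.43 -0.42]
 trans now(cm) [ 4.74 -1.85 -1.15]  after rot(cm) [ 4.74 -1.86 -1.15]  rotvec [ 0.0017 -0.0006  0.0013] deg 0.1
```

View pics/w10.png

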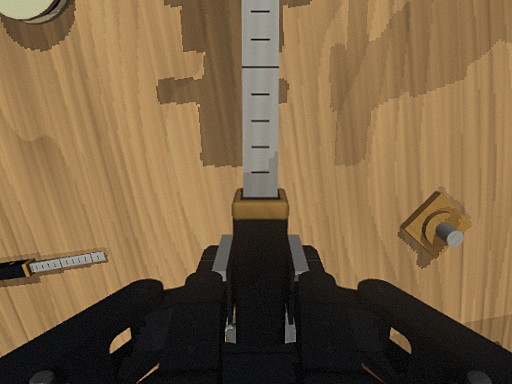

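View pics/s10.png

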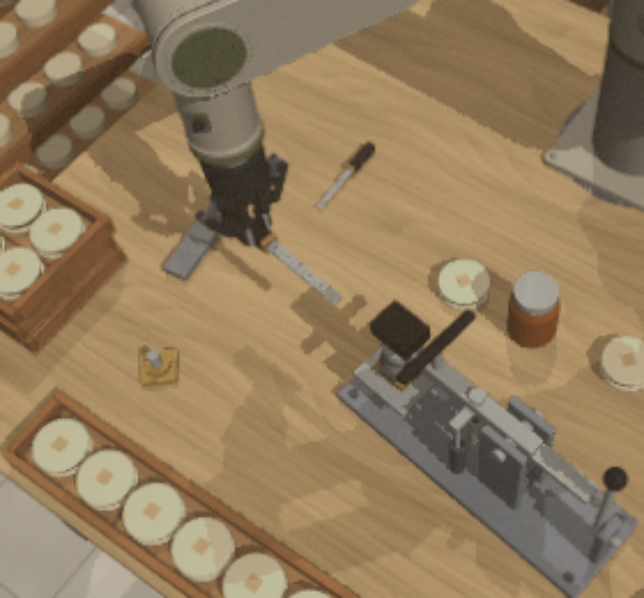

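Run:
```python
from h import *
c=load("w7");t=load("t5");s=load("s7")
im=cv2.resize(c["image"][70:205,372:512],None,fx=4,fy=4,interpolation=cv2.INTER_CUBIC);cv2.imwrite("pics/p1.png",im)
im=cv2.resize(t["image"][140:205,170:300],None,fx=6,fy=6,interpolation=cv2.INTER_CUBIC);cv2.imwrite("pics/p2.png",im)
im=cv2.resize(s["image"][170:260,200:300],None,fx=6,fy=6,interpolation=cv2.INTER_CUBIC);cv2.imwrite("pics/p3.png",im)
```

```text
(no output)
```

View pics/p1.png

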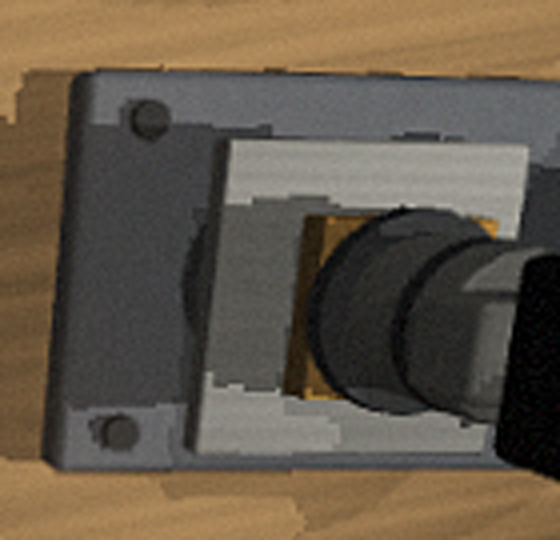

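View pics/p2.png

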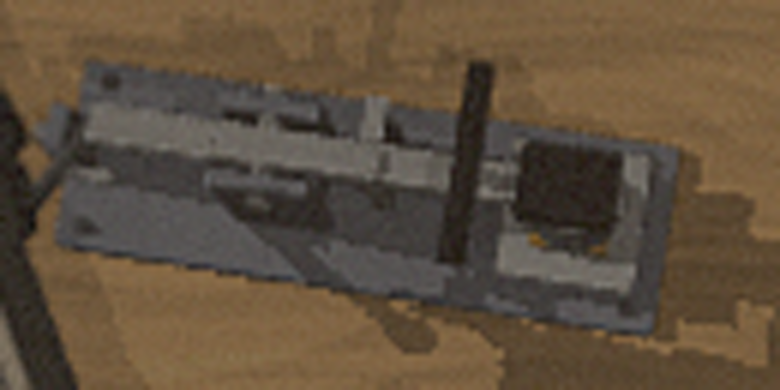

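View pics/p3.png

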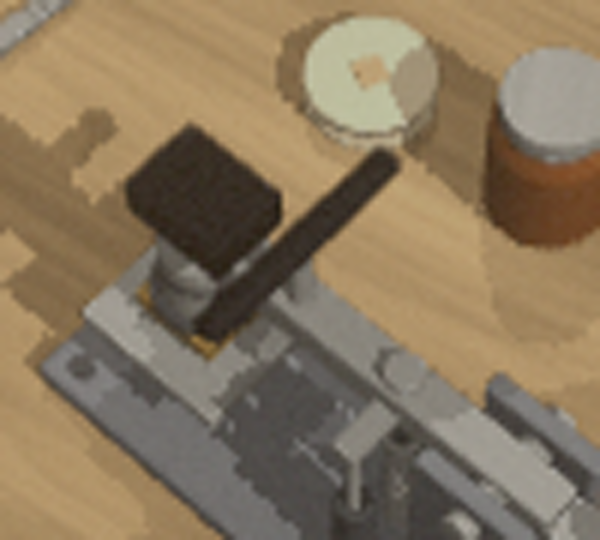

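Run:
```python
from h import *
c=load("w7");t=load("t5")
F=lambda u,v:(372+u/4,70+v/4)
def loc(X): d=X-ORG; return np.array([d@XP,d@YP,X[2]]).round(1)
for n,p,z in [("bed near-x",(193,452),72.7),("bed -x",(228,142),72.7),("bed far",(530,147),72.7),("bed far2",(480,450),72.7),("die lo",(305,216),80),("die lo",(285,396),80),("base",(92,72),18),("base",(62,468),18)]:
    X=onz(c,*F(*p),z);print(n,X.round(1),loc(X))
G=lambda u,v:(170+u/6,140+v/6)
for n,p,z in [("bar",(481,62),221),("bar",(451,262),221),("bed c",(500,270),72.7),("bed c",(630,288),72.7),("bed",(650,155),72.7),("arm end tail",(90,105),168),("tail",(85,138),168),("arm",(450,150),168),("arm",(446,185),168)]:
    X=onz(t,*G(*p),z);print("top",n,X.round(1),loc(X))
P=cloud(c)
pts=[]
for (u,v) in [(270,170),(350,165),(450,165),(230,430),(260,430),(400,430)]:
    a,b=F(u,v);a,b=int(a),int(b);print("bedz",P[b-1:b+2,a-1:a+2,2].mean().round(1))
```

```text
bed near-x [ 600.6 -109.5   72.7] [  43.7 -234.8   72.7]
bed -x [513.8 -94.9  72.7] [ -44.2 -233.7   72.7]
bed far [528.2  -6.4  72.7] [ -43.6 -144.    72.7]
bed far2 [614.9 -21.5  72.7] [  44.4 -145.6   72.7]
die lo [536.4 -77.8  80. ] [ -24.5 -213.3   80. ]
die lo [586.3 -85.3  80. ] [  25.9 -213.    80. ]
base [ 490.9 -110.1   18. ] [ -64.6 -252.3   18. ]
base [ 616.1 -129.6   18. ] [  62.2 -252.2   18. ]
top bar [630.4  -5.8 221. ] [  57.3 -127.7  221. ]
top bar [514.3  12.3 221. ] [ -60.3 -127.7  221. ]
top bed c [526.8 -13.6  72.7] [ -43.9 -151.3   72.7]
top bed c [514.3 -97.   72.7] [ -43.5 -235.7   72.7]
top bed [ 600.6 -111.2   72.7] [  44.1 -236.5   72.7]
top arm end tail [619.1 232.5 168. ] [  9.4 106.  168. ]
top tail [598.9 235.3 168. ] [-11.  105.7 168. ]
top arm [588.5  14.4 168. ] [  12.7 -114.2  168. ]
top arm [567.2  17.  168. ] [  -8.7 -114.9  168. ]
bedz 73.6
bedz nan
bedz 73.7
bedz 73.4
bedz 73.9
bedz 73.5
```

Call:
move_arm(jaw=[1, 1, 1, 1, 1], translation=[[0, -1.85, -0.5], [3, 0, -0.7], [3, 0, -0.7], [3, 0, 0], [0, 0, 0]], delta_rot=[[0, 0, 0], [0, 0, 0], [0, 0, 0], [0, 0, 0], [0, 0, 0]])

```text
time: 18.27
ee_pos: [529.7, -267.3, 85.1]
orientation: [-0.459, -0.536, -0.463, 0.537]
wrist_force: [-0.5, 1.8, -1.7]
finger_gap: 21.3
```

Call:
move_arm(jaw=[1, 1, 1], translation=[[1.2, 0, 0], [0, 0, 0], [0, 0, 0]], delta_rot=[[0, 0, 0], [0, 0, 0], [0, 0, 0]])

```text
time: 18.65
ee_pos: [532.5, -269.2, 77.3]
orientation: [0.461, 0.537, 0.46, -0.537]
wrist_force: [0.9, -0.3, -2.2]
finger_gap: 20.9
```

Run:
```python
from h import *; from cell import *
plan(ORG+YP*(-402)+np.array([0,0,75]),toolR(XP))
def loc(X): d=X-ORG; return np.array([d@XP,d@YP,X[2]]).round(1)
c=capture("wrist"); pickle.dump(c,open("w11.pkl","wb"));cv2.imwrite("pics/w11.png",c["image"])
d=capture("scene"); pickle.dump(d,open("s11.pkl","wb"));cv2.imwrite("pics/s11.png",cv2.resize(d["image"][140:260,150:290],None,fx=5,fy=5))
P=cloud(c)
for v in range(0,200,12):
    r=P[v,215:305]; m=(r[:,2]>60)&(r[:,2]<95)
    if m.any(): print(v,loc(np.nanmean(r[m],0)),m.sum())
```

```text
t 18.65 at [ 532.5 -269.2   77.3] f [ 0.9 -0.3 -2.2] gap 20.9 J [-0.55  0.24  1.65 -0.    1.25 -0.4 ]
 trans now(cm) [ 0.23 -0.11 -0.1 ]  after rot(cm) [ 0.23 -0.11 -0.1 ]  rotvec [ 0.0008  0.0006 -0.0013] deg 0.1
0 [   1.1 -298.2   83.9] 38
12 [   1.1 -302.5   84.4] 38
24 [   1.3 -306.8   84.5] 37
36 [   1.3 -311.1   85. ] 37
48 [   1.3 -315.4   85.2] 37
60 [   1.3 -319.8   85.6] 37
72 [   1.1 -324.1   85.8] 36
84 [   1.1 -328.5   86. ] 36
96 [   1.1 -333.    86.4] 36
108 [   1.3 -337.5   87. ] 35
120 [   1.3 -342.    87.1] 35
132 [   1.3 -346.6   87.5] 35
144 [   1.3 -351.2   87.9] 35
156 [   1.3 -355.9   88.2] 35
168 [   1.1 -360.7   88.4] 36
180 [   0.9 -365.4   89. ] 35
192 [   1.1 -370.9   87. ] 50
```

View pics/w11.png

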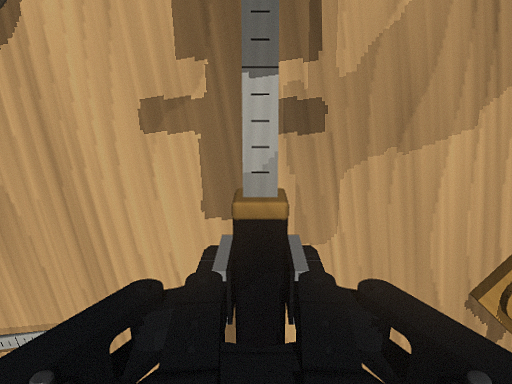

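View pics/s11.png

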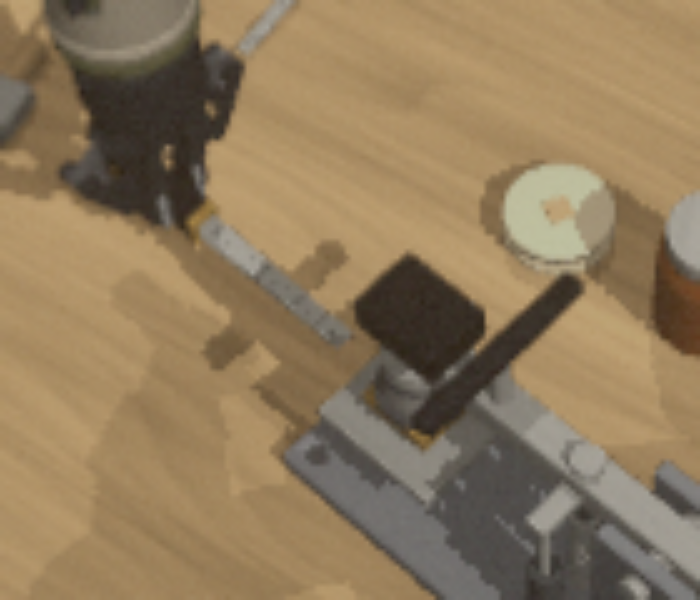

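Call:
move_arm(jaw=[1, 1, 1, 1], translation=[[0.22, -0.12, 0], [0, 0, -0.7], [0, 0, -0.8], [0, 0, 0]], delta_rot=[[0, 0, 0], [0, 0, 0], [0, 0, 0], [0, 0, 0]])

```text
time: 19.25
ee_pos: [533.2, -252.8, 74.1]
orientation: [0.46, 0.537, 0.46, -0.537]
wrist_force: [0.2, -1.0, -2.2]
finger_gap: 21.3
```

Call:
move_arm(jaw=[1, 1, 1, 1, 1], translation=[[0, 0, -0.8], [0, 0, -0.9], [0, 0, -0.8], [0, 0, 0], [0, 0, 0]], delta_rot=[[0, 0, 0], [0, 0, 0], [0, 0, 0], [0, 0, 0], [0, 0, 0]])

```text
time: 19.88
ee_pos: [536.9, -229.1, 74.1]
orientation: [-0.46, -0.537, -0.46, 0.537]
wrist_force: [-0.3, -0.4, -2.7]
finger_gap: 21.2
```

Run:
```python
from h import *; from cell import *
plan(ORG+YP*(-362)+np.array([0,0,75]),toolR(XP))
d=capture("scene"); pickle.dump(d,open("s12.pkl","wb"));cv2.imwrite("pics/s12.png",cv2.resize(d["image"][140:260,150:290],None,fx=5,fy=5))
```

```text
t 19.88 at [ 536.9 -229.1   74.1] f [-0.3 -0.4 -2.7] gap 21.2 J [-0.49  0.22  1.69 -0.    1.24 -0.34]
 trans now(cm) [-0.09  0.07 -0.07]  after rot(cm) [-0.09  0.07 -0.07]  rotvec [ 0.0009  0.0002 -0.0001] deg 0.1
```

View pics/s12.png

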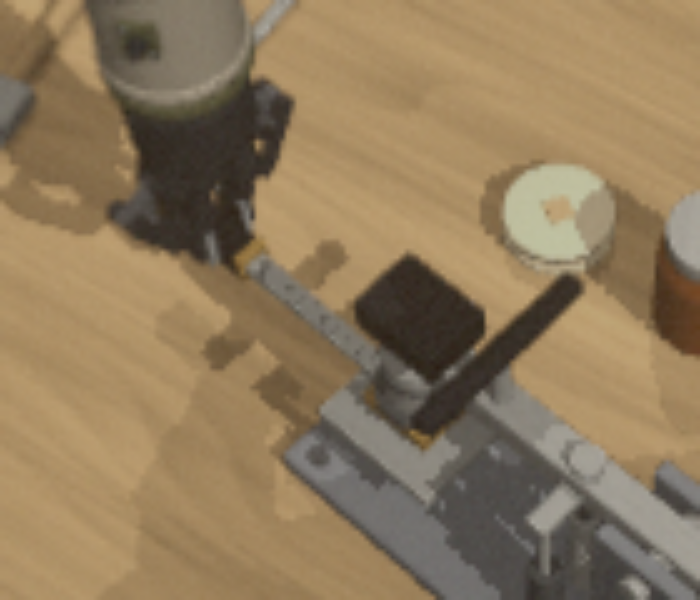

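Call:
move_arm(jaw=[1, 1, 1, 1], translation=[[0, 0.06, -0.7], [0, 0, -0.7], [0, 0, 0], [0, 0, 0]], delta_rot=[[0, 0, 0], [0, 0, 0], [0, 0, 0], [0, 0, 0]])

```text
time: 20.42
ee_pos: [539.7, -215.2, 74.1]
orientation: [-0.46, -0.537, -0.46, 0.537]
wrist_force: [0.4, -1.0, -3.0]
finger_gap: 20.6
```

Call:
move_arm(jaw=[1, 1, 1], translation=[[0.05, 0, 0], [0, 0, 0], [0, 0, 0]], delta_rot=[[0, 0, 0], [0, 0, 0], [0, 0, 0]])

```text
time: 20.8
ee_pos: [539.6, -215.4, 73.6]
orientation: [0.46, 0.537, 0.46, -0.537]
wrist_force: [-0.4, 0.7, -2.5]
finger_gap: 20.8
```

Call:
move_arm(jaw=[1, 1, 1], translation=[[0.05, 0, 0], [0, 0, 0], [0, 0, 0]], delta_rot=[[0, 0, 0], [0, 0, 0], [0, 0, 0]])

```text
time: 21.18
ee_pos: [539.7, -215.3, 73.1]
orientation: [0.46, 0.537, 0.46, -0.537]
wrist_force: [-1.0, 0.1, -2.5]
finger_gap: 20.8
```

Call:
move_arm(jaw=[1, 1, 1], translation=[[0.03, 0, 0], [0, 0, 0], [0, 0, 0]], delta_rot=[[0, 0, 0], [0, 0, 0], [0, 0, 0]])

```text
time: 21.55
ee_pos: [539.6, -215.3, 72.8]
orientation: [-0.46, -0.537, -0.46, 0.537]
wrist_force: [-0.2, 0.3, -2.6]
finger_gap: 20.8
```

Call:
move_arm(jaw=[1, 1, 1], translation=[[0.03, 0, 0], [0, 0, 0], [0, 0, 0]], delta_rot=[[0, 0, 0], [0, 0, 0], [0, 0, 0]])

```text
time: 21.92
ee_pos: [539.6, -215.3, 72.5]
orientation: [-0.46, -0.537, -0.46, 0.537]
wrist_force: [-1.4, -0.2, -2.5]
finger_gap: 21.0
```

Call:
move_arm(jaw=[1, 1, 1], translation=[[0.03, 0, 0], [0, 0, 0], [0, 0, 0]], delta_rot=[[0, 0, 0], [0, 0, 0], [0, 0, 0]])

```text
time: 22.3
ee_pos: [539.7, -215.3, 72.2]
orientation: [-0.46, -0.537, -0.46, 0.537]
wrist_force: [0.2, 0.3, -2.5]
finger_gap: 20.9
```

Call:
move_arm(jaw=[1, 1, 1], translation=[[0.03, 0, 0], [0, 0, 0], [0, 0, 0]], delta_rot=[[0, 0, 0], [0, 0, 0], [0, 0, 0]])

```text
time: 22.68
ee_pos: [539.7, -215.3, 72.0]
orientation: [0.46, 0.537, 0.46, -0.537]
wrist_force: [-0.1, 0.5, -2.0]
finger_gap: 20.8
```

Call:
move_arm(jaw=[1, 1, 1], translation=[[0.03, 0, 0], [0, 0, 0], [0, 0, 0]], delta_rot=[[0, 0, 0], [0, 0, 0], [0, 0, 0]])

```text
time: 23.05
ee_pos: [539.7, -215.3, 71.7]
orientation: [0.46, 0.537, 0.46, -0.537]
wrist_force: [-0.4, 0.1, -0.6]
finger_gap: 21.3
```

Call:
move_arm(jaw=[1, 1, 1, 1], translation=[[0, 0, -0.5], [0, 0, -0.5], [0, 0, -0.5], [0, 0, 0]], delta_rot=[[0, 0, 0], [0, 0, 0], [0, 0, 0], [0, 0, 0]])

```text
time: 23.55
ee_pos: [542.1, -199.7, 71.6]
orientation: [0.46, 0.537, 0.46, -0.537]
wrist_force: [0.3, 0.7, -1.3]
finger_gap: 20.8
```

Call:
move_arm(jaw=[1, 1, 1, 1], translation=[[0, 0, -0.5], [0, 0, -0.5], [0, 0, 0], [0, 0, 0]], delta_rot=[[0, 0, 0], [0, 0, 0], [0, 0, 0], [0, 0, 0]])

```text
time: 24.05
ee_pos: [543.6, -190.2, 71.6]
orientation: [0.46, 0.537, 0.46, -0.537]
wrist_force: [0.7, 1.3, 0.4]
finger_gap: 21.3
```

Call:
move_arm(jaw=[1, 1, 1], translation=[[0, 0, -0.4], [0, 0, 0], [0, 0, 0]], delta_rot=[[0, 0, 0], [0, 0, 0], [0, 0, 0]])

```text
time: 24.42
ee_pos: [544.2, -186.6, 71.6]
orientation: [0.46, 0.537, 0.46, -0.537]
wrist_force: [0.8, 0.1, 0.3]
finger_gap: 20.8
```

Run:
```python
from h import *; from cell import *
plan(ORG+YP*(-301)+np.array([0,0,72]),toolR(XP))
```

```text
t 24.43 at [ 544.2 -186.6   71.6] f [0.8 0.1 0.3] gap 20.8 J [-0.42  0.2   1.72  0.    1.23 -0.27]
 trans now(cm) [-0.04  0.01 -1.86]  after rot(cm) [-0.04  0.01 -1.86]  rotvec [ 0.0006 -0.0001 -0.0002] deg 0.0
```

Call:
move_arm(jaw=[1, 1, 1, 1], translation=[[0, 0, -0.4], [0, 0, -0.4], [0, 0, 0], [0, 0, 0]], delta_rot=[[0, 0, 0], [0, 0, 0], [0, 0, 0], [0, 0, 0]])

```text
time: 24.92
ee_pos: [545.4, -178.3, 71.6]
orientation: [0.46, 0.537, 0.46, -0.537]
wrist_force: [1.1, 1.5, 0.1]
finger_gap: 20.5
```

Call:
move_arm(jaw=[1, 1, 1], translation=[[0, 0, -0.3], [0, 0, 0], [0, 0, 0]], delta_rot=[[0, 0, 0], [0, 0, 0], [0, 0, 0]])

```text
time: 25.3
ee_pos: [545.8, -175.7, 71.6]
orientation: [0.46, 0.537, 0.46, -0.537]
wrist_force: [0.9, -0.6, 1.3]
finger_gap: 20.9
```

Call:
move_arm(jaw=[1, 1, 1], translation=[[0, 0, -0.2], [0, 0, 0], [0, 0, 0]], delta_rot=[[0, 0, 0], [0, 0, 0], [0, 0, 0]])

```text
time: 25.68
ee_pos: [546.1, -173.8, 71.6]
orientation: [0.46, 0.537, 0.46, -0.537]
wrist_force: [0.5, -2.2, 2.2]
finger_gap: 21.2
```

Call:
move_arm(jaw=[1, 1, 1], translation=[[0, 0, -0.2], [0, 0, 0], [0, 0, 0]], delta_rot=[[0, 0, 0], [0, 0, 0], [0, 0, 0]])

```text
time: 26.05
ee_pos: [546.4, -172.0, 71.7]
orientation: [-0.46, -0.537, -0.46, 0.537]
wrist_force: [-0.5, -3.0, 2.6]
finger_gap: 21.0
```

Call:
move_arm(jaw=[1, 1, 1], translation=[[0, 0, -0.2], [0, 0, 0], [0, 0, 0]], delta_rot=[[0, 0, 0], [0, 0, 0], [0, 0, 0]])

```text
time: 26.42
ee_pos: [546.7, -170.6, 71.8]
orientation: [-0.46, -0.537, -0.46, 0.537]
wrist_force: [-1.5, -6.6, 2.3]
finger_gap: 21.1
```

Call:
move_arm(jaw=[1, 1, 1], translation=[[0, 0, -0.2], [0, 0, 0], [0, 0, 0]], delta_rot=[[0, 0, 0], [0, 0, 0], [0, 0, 0]])

```text
time: 26.8
ee_pos: [547.0, -169.4, 71.9]
orientation: [-0.461, -0.537, -0.459, 0.538]
wrist_force: [-2.4, -8.7, 3.7]
finger_gap: 21.1
```

Run:
```python
from h import *; from cell import *
plan(ORG+YP*(-301)+np.array([0,0,72]),toolR(XP))
def loc(X): d=X-ORG; return np.array([d@XP,d@YP,X[2]]).round(1)
f=[];m=[]
for i in range(4):
    c=capture("wrist"); s=read_state(); f.append(s["wrist_force"]);m.append(s["moment"])
print(np.mean(f,0),np.std(f,0),np.mean(m,0))
P=cloud(c);cv2.imwrite("pics/w13.png",c["image"])
for v in range(0,200,24):
    r=P[v,215:305]; k=(r[:,2]>60)&(r[:,2]<95)
    if k.any(): print(v,loc(np.nanmean(r[k],0)),k.sum())
d=capture("scene"); cv2.imwrite("pics/s13.png",cv2.resize(d["image"][140:290,150:350],None,fx=4,fy=4))
```

```text
t 26.8 at [ 547.  -169.4   71.9] f [-2.4 -8.7  3.7] gap 21.1 J [-0.39  0.19  1.72 -0.    1.23 -0.23]
 trans now(cm) [-0.01 -0.   -0.12]  after rot(cm) [-0.01 -0.   -0.12]  rotvec [ 0.0003  0.0022 -0.0005] deg 0.1
[ -1.93110876 -10.12491819   2.83804209] [0.21871822 0.34368876 0.71269156] [-1.3720512   0.28846059  0.03417485]
48 [   0.8 -215.    83.2] 49
72 [ 1.00e-01 -2.23e+02  7.64e+01] 90
96 [ 1.000e-01 -2.321e+02  7.670e+01] 90
120 [   0.3 -241.2   82.2] 35
144 [   0.3 -250.4   82.6] 35
168 [ 1.000e-01 -2.598e+02  8.330e+01] 36
192 [ 1.00e-01 -2.70e+02  8.18e+01] 50
```

View pics/s13.png

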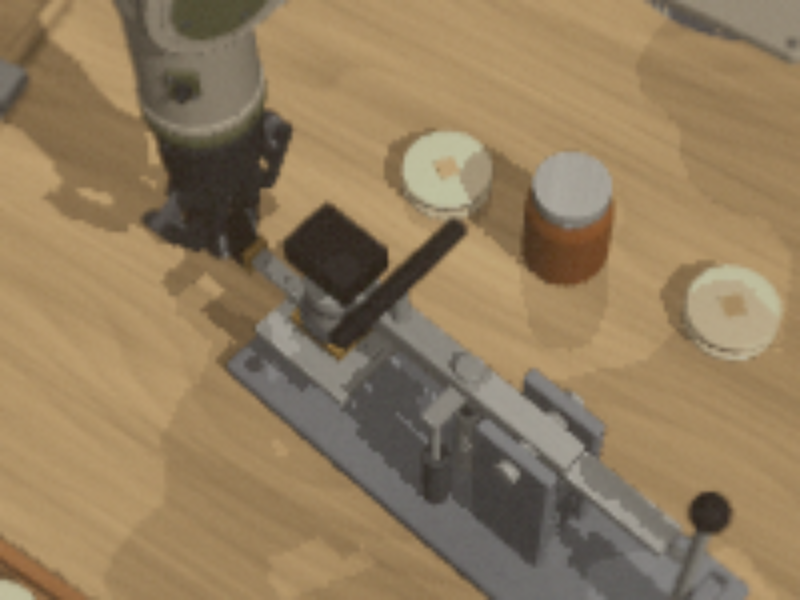

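View pics/w13.png

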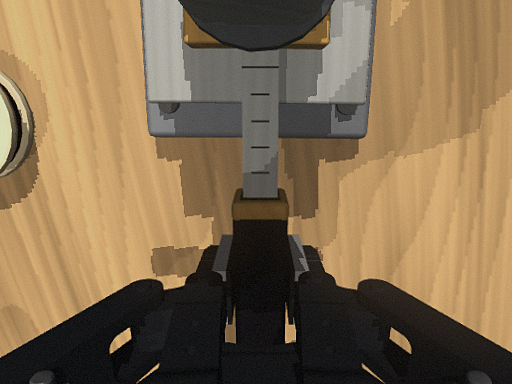

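Call:
move_arm(jaw=[1, 1, 1, 1, 1], translation=[[0, 0, 0], [0, 0, 0], [0, 0, 0], [0, 0, 0], [0, 0, 0]], delta_rot=[[0, 0, 0], [0, 0, 0], [0, 0, 0], [0, 0, 0], [0, 0, 0]])

```text
time: 27.68
ee_pos: [547.0, -169.3, 71.9]
orientation: [-0.461, -0.537, -0.459, 0.538]
wrist_force: [-1.2, -9.3, 3.1]
finger_gap: 20.7
```

Call:
move_arm(jaw=[1, 1, 1, 1, 1], translation=[[0, 0, 0], [0, 0, 0], [0, 0, 0], [0, 0, 0], [0, 0, 0]], delta_rot=[[0, 0, 0], [0, 0, 0], [0, 0, 0], [0, 0, 0], [0, 0, 0]])

```text
time: 28.3
ee_pos: [547.0, -169.4, 72.0]
orientation: [-0.461, -0.537, -0.459, 0.538]
wrist_force: [-2.0, -9.5, 4.3]
finger_gap: 21.1
```

Stable: about 10 N along the arm, at rest. Handing in.

Run:
```python
from h import *; from cell import *
t=load("top0");c=capture("top");
print(abs(cloud(c)[...,2]).shape)
print(sign_off())
```

```text
(384, 512)
the job is handed in; nothing more can be done
None
```

I handed the job in at about 28 s with the gauge held snug between die and bed; sign-off gave no verdict.

**What I did**
- I swung the lever over to roughly 0.5 rad and waited about 2 s. The top view then showed the arm level, its top about 168 mm all along.
- I pushed the lever back until it met its stop with about 5 N, and a later scene picture shows it upright.
- I picked up the larger gauge by the handle. The grip opening read about 21 mm on the 22 mm handle.
- I turned the gauge into line with the arm and lowered it until it touched the bed at about 73 mm. Then I slid it in along the arm until the drag rose.

**Last checks**
- The push along the arm held steady at about 10 N over the last 1.5 s, and the TCP position stayed within about 0.1 mm.
- By calculation, the tip is about 65 mm past the entry edge, which matches a gap of about 6.9 mm and the bed height I felt.
- The blade is within about 1 mm of the arm's centre line. The camera depth along it matched its taper, so it is level.

**Not confirmed**
- The die and bed forces can't be measured separately. I inferred both contacts from the axial drag and the net vertical force.
- Camera depth first suggested the bed was at about 73.6 mm, against about 73.0 mm by touch. I went by touch.
- I did not measure the bystanders at the end. In the last scene picture, both cakes and the jar look unmoved; the others are out of that picture or only partly in it, but I never worked near them.

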